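# Load the dish warmer and set its dial

### The arm

A 6-joint arm with a two-finger parallel gripper is mounted at the origin on the work surface. World frame = base frame: x ahead of the robot, y to its left, z up, the work surface at z = 0. Lengths are in m, angles in rad, forces in N, time in s.
With the tool pointing down it reaches from about 0.325 to 0.85 m from the base axis. Payload 15.5 kg.
Tool frame: the origin (TCP) lies at the very end of the fingers, on their centre line; the grasp point (between the pads) lies 19 mm behind it (env.hold_point_z is the distance from the TCP to the grasp point, in m); z points along the fingers, y is the line along which they close (so a half turn about z gives the same grasp; the last joint's range is limited). The gripper opens to 91 mm and grips with 3 to 60 N. Pads are 32 mm wide; open, the fingers measure 118 mm over their backs; the gripper's body (76 mm by 178 mm) begins 60 mm behind the grasp point.
Start: joints at [-1.421, 0.494, 1.345, -0, 1.302, -0.096], TCP at [0.151, -0.606, 0.214] pointing down, gripper open.
Joint ranges: [-2.91, 2.91], [-0.82, 2.16], [0.22, 2.67], [-1.22, 4.37], [0.12, 2.79], [-3.08, 3.08]. Speed limits (rad/s): [1.89, 1.89, 2.57, 3.01, 3.01, 3.01].

### API

Orientations are given as [roll, pitch, yaw] about the fixed x, y, z axes, in that order (R = Rz(yaw) Ry(pitch) Rx(roll)).
In Python, from rig import env gives the robot as it stands.
- The arm moves only by the tool arm_command, never from a script. Its argument "increments" is a list of rows, each a list of 4 numbers: the shift along the tool's x, y, z as a fraction of full scale, then the turn about the tool's z as a fraction of full scale. A call has 1 to 10 rows; each row is the pose to reach, as a shift and turn from the pose commanded when the call began, along the tool's axes at that moment, turning the shorter way round; what a row does not reach only later rows make up. Full scale, the value 1, is 400 mm for a shift and 360 degrees for a turn. A row lasts 1/10 s, in which the tool goes at most 50 mm and 8.59 degrees, less where a joint would pass 70% of its speed; a pose out of reach is approached as far as the arm can. A call with a number of a shift or a turn outside -1 to 1 is refused whole. A call with a gripper value outside its range is refused whole. "grip" is the opening, from -1 (shut) to 1 (fully open), set as the call begins (left out, the last holds). The fingers move at their own pace and stop on an object; the grip force is fixed at half the most. Time passes only in rows, so rows that repeat a pose let the fingers close. It gives the time, the measured TCP pose, the force, the opening and the grip force at its end, in the units of the state.
- env.read_state(): the state, without advancing time (a new reading comes with each control period).
- env.capture(name): name is "scene" or "top" or "wrist"; returns the picture (384x512x3 uint8, red, green, blue); there is no depth.
- env.calibration(name): a dict with "fx", "fy", "cx", "cy" (pixels), "k1" (the pictures are not rectified: a ray, as slopes to the right and down, at radius r is drawn at 1 + k1 r^2 times it, then the intrinsics apply), "rvec" (rotation vector, rad) and "tvec" (3), from world to camera coordinates, as OpenCV has them. Camera axes: x right, y down, z forward; pixel columns grow to the right and rows downward; lengths in m; the calibration is good to about 2 mm. A picture is of the moment at which its call begins: read the wrist's pose just before it. calibration takes no time and is no camera call; for the wrist camera it gives the pose at the moment of the call.
- env.close_job(): hands the job in; it is judged then, once.
The state is a dict: "t": time; "q": joint angles; "joint_vel": joint speeds; "tau": joint torques, N m; "position": TCP position; "tool_rot": TCP orientation; "contact_force": force on the tool from outside, world axes, zero at the start; "ft_torque": the same for the moment, N m; "grip_width": finger opening in m; "gripper_force": force on a finger pad.
Only numpy, scipy, OpenCV 4.12 (cv2) and the standard library are available. Lean on these libraries where they do the work, as an engineer would, in place of code of your own. Each camera call takes 0.05 s, during which the arm holds its last target. There are 200 camera calls.

### The job

Turn the dial of the low dish warmer fully back to its off stop, then pull its tray out to the stop and put every small sealed culture dish from the bench into the tray, each lying flat on the tray floor with its lid up, not stacked. Then push the tray fully home and only after that turn the dial so that its white pointer stands at the steel set clip on the scale. Leave the clip and the other things on the bench where they are.

Things in the scene. Friction and masses are not known exactly. Their poses are not given: they have to be found in the camera images.
- warmer: fixed low cream cabinet 240 mm deep (x), 320 wide (y), 85 high. Origin: centre of its underside; its x points from its front (tray side, towards the robot; face at x = -120 mm) to its back, y to the robot's left, z up. Turned up to 0.1 rad. The dial stands on its flat top at its x = -55, y = -85 mm.
- tray (a joint): how far the tray is pulled out of the warmer, along the warmer's -x: 0 = fully home (front panel flush), 0.135 m = out at its stop. It slides with about 1.5 N of friction and stays where it is left.
- tray_handle (a point): middle of the tray's handle, a level steel bar 11 mm thick and 120 mm long (along the warmer's y), 50 mm above the bench, its centre line 40 mm in front of the tray's front panel; it has a standoff at 52 mm to each side of the middle. Moves with the tray; axes as the warmer's.
- tray_floor (a point): centre of the tray's inner floor, 21 mm above the bench; moves with the tray; axes as the warmer's. Inside 193 mm (x) by 278 mm (y); side and back walls 39 mm above the floor, front panel 52 mm. At the stop, the floor from x = -96 to +32 mm is uncovered, the rest is under the warmer's top (64 mm above the floor). The dishes fit side by side in a row along y.
- dial (a joint): angle of the dial: 0 = off, at its end stop, pointer at the broad mark, towards the robot and left (135 degrees anticlockwise from above of the warmer's x axis); grows clockwise from above, to 4.7 rad. Friction 0.04 N m; it stays where it is left. Narrow marks every 30 degrees.
- dial_grip (a point): on the dial's upright axis, 116.5 mm above the bench: the height to grip. The dial is a black disc 60 mm in diameter, its top 96.5 mm above the bench, with a bar grip across it 50 mm long, 14 mm thick, up to 126.5 mm above the bench. x axis: along the bar, towards the pointer.
- dial_pointer (a point): point 38 mm from the dial's axis in the direction of its pointer, a white tongue at the rim of the disc (a white line on the bar's top lies on the same side); turns with the dial.
- setclip (a joint): angle of the dark steel set clip, on the same zero and sense as the dial's angle: the dial is set when the two angles are equal. The clip is stiff (0.5 N m) and is not to be moved; it is 14 mm long, 8 mm wide, its top 94.5 mm above the bench, 39 to 53 mm from the dial's axis. It is set anew at each start, 1.2 to 2.9 rad.
- clip_tip (a point): point 38 mm from the dial's axis in the direction of the set clip: the pointer point must come here.
- dish0: one of up to five identical sealed round culture dishes (three to five are present; absent ones read None): a rigid clear-grey disc 40 mm in diameter, 18 mm high, about 35 g, with a pinkish round patch on its lid (top). Starts flat on the bench, lid up, left or right of the warmer. Origin: centre of its underside, z up through the lid.
- dish1: one of up to five identical sealed round culture dishes (three to five are present; absent ones read None): a rigid clear-grey disc 40 mm in diameter, 18 mm high, about 35 g, with a pinkish round patch on its lid (top). Starts flat on the bench, lid up, left or right of the warmer. Origin: centre of its underside, z up through the lid.
- dish2: one of up to five identical sealed round culture dishes (three to five are present; absent ones read None): a rigid clear-grey disc 40 mm in diameter, 18 mm high, about 35 g, with a pinkish round patch on its lid (top). Starts flat on the bench, lid up, left or right of the warmer. Origin: centre of its underside, z up through the lid.
- dish3: one of up to five identical sealed round culture dishes (three to five are present; absent ones read None): a rigid clear-grey disc 40 mm in diameter, 18 mm high, about 35 g, with a pinkish round patch on its lid (top). Starts flat on the bench, lid up, left or right of the warmer. Origin: centre of its underside, z up through the lid.
- dish4: one of up to five identical sealed round culture dishes (three to five are present; absent ones read None): a rigid clear-grey disc 40 mm in diameter, 18 mm high, about 35 g, with a pinkish round patch on its lid (top). Starts flat on the bench, lid up, left or right of the warmer. Origin: centre of its underside, z up through the lid.
- calculator: teal pocket calculator 120 x 68 x 14 mm lying on the bench left; origin at the centre of its underside, x along its length. Not part of the job: leave it where it is.
- timer: round steel kitchen-type timer, 60 mm in diameter, 28 mm high, with a white face; origin at the centre of its underside. Not part of the job: leave it where it is.
- penmarker: red and white felt marker 125 x 15 x 15 mm lying on the bench right; origin at the centre of its underside, x along its length. Not part of the job: leave it where it is.
- tipbox: blue box with white lid 117 x 87 mm, 48 mm high; origin at the centre of its underside, x along its length. Not part of the job: leave it where it is.
- bottle: brown bottle 60 mm in diameter, 110 mm high, standing; origin at the centre of its underside. Not part of the job: leave it where it is.
- memstick: white memory stick about 56 x 18 x 9 mm lying among the dishes on the left; origin at its underside near its middle, x along its length. Not part of the job: leave it where it is.

How it is judged:
On the way, in this order (a step that is already met when the one before it is completed fails the run):
1. the dial is turned back to its off stop, with the tray still home (value of joint dial below 0.12 rad and value of joint tray below 0.006 m), for 0.2 s.
2. the tray is pulled out to its stop (value of joint tray above 0.127 m), for 0.2 s.
3. every dish lies flat on the tray floor, lid up (x of dish0 in the frame of tray_floor between -0.085 and 0.085 m and y of dish0 in the frame of tray_floor between -0.128 and 0.128 m and z of dish0 in the frame of tray_floor between -0.005 and 0.006 m and angle between each of dish0, dish1, dish2, dish3, dish4's own z axis and vertical below 0.2 rad and x of dish1 in the frame of tray_floor between -0.085 and 0.085 m and y of dish1 in the frame of tray_floor between -0.128 and 0.128 m and z of dish1 in the frame of tray_floor between -0.005 and 0.006 m and x of dish2 in the frame of tray_floor between -0.085 and 0.085 m and y of dish2 in the frame of tray_floor between -0.128 and 0.128 m and z of dish2 in the frame of tray_floor between -0.005 and 0.006 m and x of dish3 in the frame of tray_floor between -0.085 and 0.085 m and y of dish3 in the frame of tray_floor between -0.128 and 0.128 m and z of dish3 in the frame of tray_floor between -0.005 and 0.006 m and x of dish4 in the frame of tray_floor between -0.085 and 0.085 m and y of dish4 in the frame of tray_floor between -0.128 and 0.128 m and z of dish4 in the frame of tray_floor between -0.005 and 0.006 m), for 0.3 s.
4. the tray is fully home with the dishes in it and the dial still off (all of step 3 and value of joint tray below 0.006 m and value of joint dial below 0.25 rad), for 0.2 s.
5. the dial's pointer stands at the set clip (horizontal distance between dial_pointer and clip_tip below 0.0045 m), for 0.3 s.
At the end, for the whole second after the job is handed in: Every dish that is present lies flat on the tray floor, lid up (tilt under 0.2 rad, origin within 6 mm of the floor, centre inside the tray); the tray is home (within 6 mm); the dial's pointer is at the set clip (the two points within 4.5 mm, about 0.12 rad) and at rest (all of step 3 and value of joint tray below 0.006 m and velocity of joint dial between -0.05 and 0.05 rad/s and horizontal distance between dial_pointer and clip_tip below 0.0045 m); the robot touches nothing.
It fails at once if one of the other things on the bench is pushed more than 5 cm from its place (distance of any of calculator, timer, penmarker, tipbox, bottle, memstick from where it was at the start of the episode above 0.05 m).
It fails at once if the bottle is tipped over (angle between bottle's own z axis and vertical above 0.7 rad).
It fails at once if the set clip is moved (distance of clip_tip from where it was at the start of the episode above 0.004 m).
Of dish0, dish1, dish2, dish3, dish4 only 3 to 5 are there at a start; the rules pass over those that are not, and their reading is None.
At some moment in a run one of dish0, dish1, dish2, dish3, dish4 may be knocked a few centimetres aside while the robot is not near it.
Once in a run the grip may slacken for a moment while it holds something.
It also fails if it takes over 210 s, if anything falls off the work surface, if the arm or the gripper's body presses on something with over 40 N, if the wrist force passes 120 N, or if a joint passes its speed limit or range.

## Working session

There is one attempt and no reset: what is moved stays moved. The work goes in short steps, Python scripts to look and compute and a tool call to move; the robot and the scene stay as the last step left them, time stands still between calls to the robot, and variables do not carry over. Pictures are saved under pics/ and viewed, at most 14 in all, crops included, and the job is handed in when it is done.

Besides the shell and the picture viewer there is one more tool, called as a command line: name --pt "numbers of a row" for each row, then --argument value for the rest. arm_command: Moves the arm, as the interface text tells. Shift numbers are shares of 400 mm and turn numbers shares of 360 degrees, none past 1 either way. Its arguments: {"type":"object","properties":{"increments":{"type":"array"},"grip":{"type":"number"}},"required":["increments"]}

```bash
ls; mkdir -p pics; python3 - <<'E'
from rig import env
import cv2,numpy as np
s=env.read_state();print({k:np.round(v,3).tolist() if not isinstance(v,float) else v for k,v in s.items()})
a=env.capture("scene");b=env.capture("top")
cv2.imwrite("pics/scene0.png",a[:,:,::-1]);cv2.imwrite("pics/top0.png",b[:,:,::-1])
for n in("scene","top","wrist"):print(n,env.calibration(n))
E
```

```text
pics
{'t': 0.0, 'q': [-1.421, 0.494, 1.346, -0.0, 1.302, -0.096], 'joint_vel': [-0.0, 0.001, -0.0, -0.002, -0.002, 0.002], 'tau': [0.0, -87.883, -38.184, 0.071, 0.053, -0.0], 'position': [0.151, -0.606, 0.213], 'tool_rot': [-3.14, -0.0, 0.245], 'contact_force': [-0.103, 0.939, -0.39], 'ft_torque': [0.032, 0.045, 0.025], 'gripper_force': 0.0, 'grip_width': 0.09072638290019512}
scene {'fx': 365.3576293315198, 'fy': 365.3576293315198, 'cx': 260.3420943885271, 'cy': 194.0117529241538, 'k1': 0.03328416541604245, 'rvec': array([ 2.33796868,  0.75936362, -0.29023453]), 'tvec': array([-0.42621932, -0.21752837,  1.52337345])}
top {'fx': 348.539296646006, 'fy': 348.539296646006, 'cx': 261.14412949227966, 'cy': 192.32142091455827, 'k1': -0.006367202703066994, 'rvec': array([ 2.12890694, -2.14045497,  0.19505512]), 'tvec': array([-0.0406855 ,  0.57482276,  1.289247  ])}
wrist {'fx': 327.53787292805, 'fy': 327.53787292805, 'cx': 258.9110621268611, 'cy': 188.53225740828887, 'k1': -0.06753143223944583, 'rvec': array([-2.32033736,  1.80993016,  0.2225112 ]), 'tvec': array([-0.624897  , -0.02744626,  0.3905422 ])}
```

View pics/top0.png

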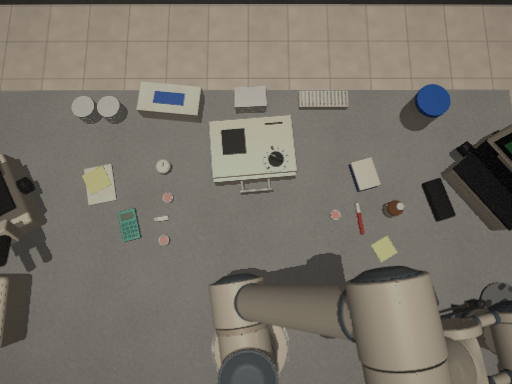

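View pics/scene0.png

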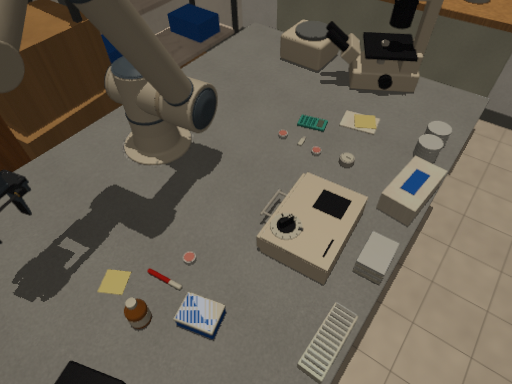

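The top view shows the warmer at about (252,148), with the dial at (276,160) and the handle at (256,189). Dishes lie at (168,198), (164,240) and (335,215). The scene view shows the same three dishes at (283,133), (316,151) and (189,258).

```bash
cat > h.py <<'E'
from rig import env
import cv2,numpy as np
from scipy.spatial.transform import Rotation as Rt
def snap(n,name=None):
    c=env.calibration(n); im=env.capture(n)
    if name: cv2.imwrite(f"pics/{name}.png",im[:,:,::-1])
    return im,c
def cam(c):
    R=cv2.Rodrigues(c["rvec"])[0]; return R,-R.T@c["tvec"]
def ray(c,uv):
    K=np.array([[c["fx"],0,c["cx"]],[0,c["fy"],c["cy"]],[0,0,1]])
    p=cv2.undistortPoints(np.array([[uv]],float),K,np.array([c["k1"],0,0,0,0]))[0,0]
    R,o=cam(c); d=R.T@np.array([p[0],p[1],1]); return o,d/np.linalg.norm(d)
def proj(c,P):
    K=np.array([[c["fx"],0,c["cx"]],[0,c["fy"],c["cy"]],[0,0,1]])
    return cv2.projectPoints(np.array(P,float).reshape(-1,3),c["rvec"],c["tvec"],K,np.array([c["k1"],0,0,0,0]))[0][:,0]
def onz(c,uv,z):
    o,d=ray(c,uv); return o+d*(z-o[2])/d[2]
def tri(obs):
    A=np.zeros((3,3));b=np.zeros(3);L=[]
    for c,uv in obs:
        o,d=ray(c,uv);M=np.eye(3)-np.outer(d,d);A+=M;b+=M@o;L.append((M,o))
    P=np.linalg.solve(A,b); return P,max(np.linalg.norm(M@(P-o)) for M,o in L)
def blobs(mask,amin=8):
    n,l,s,ce=cv2.connectedComponentsWithStats(mask.astype(np.uint8))
    return [(ce[i].round(1),int(s[i,4])) for i in range(1,n) if s[i,4]>=amin]
def pink(im):
    h=cv2.cvtColor(im,cv2.COLOR_RGB2HSV).astype(int);r,g,b=[im[...,i].astype(int) for i in range(3)]
    return (r-g>35)&(r-b>20)&(g>60)&(b>60)
def go(x,y,z,yaw=None):
    "fractions from measured pose to target TCP"
    s=env.read_state();R=Rt.from_euler("xyz",s["tool_rot"]).as_matrix()
    d=R.T@(np.array([x,y,z])-s["position"])/.4
    a=np.arctan2(R[1,0],R[0,0])
    t=0 if yaw is None else -((yaw-a+np.pi)%(2*np.pi)-np.pi)/(2*np.pi)
    print("inc",d.round(4).tolist(),round(t,4),"yaw now",round(a,4))
E
python3 - <<'E'
from h import *
S,cs=cv2.imread("pics/scene0.png")[:,:,::-1],env.calibration("scene")
T,ct=cv2.imread("pics/top0.png")[:,:,::-1],env.calibration("top")
bs=blobs(pink(S));bt=blobs(pink(T));print(bs);print(bt)
for u,a in bt:
  for v,b in bs:
    P,e=tri([(ct,u),(cs,v)])
    if e<.006 and abs(P[2]-.018)<.02: print(u,v,P.round(4),round(e,4))
for n,u,z in [("dial",(276,160),.1265),("handle",(256,189),.05),("fl",(217,185),.085),("fr",(295,178),.085),("bl",(211,122),.085),("br",(291,117),.085),("memstick",(161,219),.009),("timer",(163,167),.028),("calc",(130,225),.014)]:print(n,onz(ct,u,z).round(4))
w=env.calibration("wrist");R,o=cam(w);s=env.read_state();Rt_=Rt.from_euler("xyz",s["tool_rot"]).as_matrix()
print("cam in tool",(Rt_.T@(o-s["position"])).round(4),(Rt_.T@R.T).round(3).tolist())
go(.55,-.10,.35,0)
E
```

```text
[(array([282.5, 132.2]), 32), (array([316.2, 149.1]), 34), (array([188.7, 256.2]), 73)]
[(array([167., 197.]), 43), (array([334.9, 214.3]), 43), (array([163. , 239.9]), 41)]
[167. 197.] [316.2 149.1] [0.5645 0.3262 0.0172] 0.0013
[334.9 214.3] [188.7 256.2] [ 0.492  -0.3313  0.0175] 0.0002
[163.  239.9] [282.5 132.2] [0.3973 0.3347 0.0168] 0.0009
dial [ 0.6818 -0.0985  0.1265]
handle [ 0.5877 -0.0241  0.05  ]
fl [0.5972 0.122  0.085 ]
fr [ 0.6227 -0.1715  0.085 ]
bl [0.8461 0.1492 0.085 ]
br [ 0.8656 -0.1615  0.085 ]
memstick [0.4779 0.3474 0.009 ]
timer [0.6819 0.3431 0.028 ]
calc [0.4547 0.465  0.014 ]
cam in tool [ 0.0678  0.0005 -0.1714] [[0.001, -0.971, -0.241], [1.0, 0.001, -0.0], [0.0, -0.241, 0.971]]
inc [1.2734, -0.9863, -0.3403] 0.039 yaw now 0.2448
```

Three dishes triangulate to lid heights of about 17–18 mm, as they should. Next I move the wrist camera over the dial.

```bash
python3 - <<'E'
from h import *
go(.37,-.33,.34,.087)
E
```

```text
inc [0.6974, -0.5375, -0.3158] 0.0251 yaw now 0.2448
```

arm_command --pt "0.697 -0.537 -0.316 0.025" --pt "0.697 -0.537 -0.316 0.025" --pt "0.697 -0.537 -0.316 0.025" --pt "0.697 -0.537 -0.316 0.025" --pt "0.697 -0.537 -0.316 0.025" --pt "0.697 -0.537 -0.316 0.025" --pt "0.697 -0.537 -0.316 0.025" --pt "0.697 -0.537 -0.316 0.025" --pt "0.697 -0.537 -0.316 0.025" --pt "0.697 -0.537 -0.316 0.025"

```text
t: 1.1
position: [0.37, -0.3301, 0.3402]
tool_rot: [3.142, 0.0, 0.089]
contact_force: [0.1, -0.1, -0.7]
grip_width: 0.0909
gripper_force: 0.0
```

```bash
python3 - <<'E'
from h import *
go(.62,-.08,.30,.087)
E
```

```text
inc [0.6782, -0.5673, 0.1002] 0.0003 yaw now 0.089
```

arm_command --pt "0.678 -0.567 0.1 0" --pt "0.678 -0.567 0.1 0" --pt "0.678 -0.567 0.1 0" --pt "0.678 -0.567 0.1 0" --pt "0.678 -0.567 0.1 0" --pt "0.678 -0.567 0.1 0" --pt "0.678 -0.567 0.1 0" --pt "0.678 -0.567 0.1 0" --pt "0.678 -0.567 0.1 0"

```text
t: 2.0
position: [0.6204, -0.0808, 0.2988]
tool_rot: [-3.141, 0.002, 0.089]
contact_force: [-1.0, -1.1, -0.1]
grip_width: 0.0911
gripper_force: 0.0
```

```bash
python3 - <<'E'
from h import *
im,c=snap("wrist","w1");np.save("w1.npy",c,allow_pickle=True)
T,ct=snap("top","top1")
print(blobs(pink(T)),proj(c,[.6818,-.0985,.1265]))
cv2.imwrite("pics/w1b.png",cv2.resize(im[:,:,::-1],(768,576),interpolation=cv2.INTER_CUBIC))
E
```

```text
[(array([167.1, 197. ]), 42), (array([335. , 214.3]), 44), (array([163. , 239.9]), 41)] [[281.07971719 115.6003268 ]]
```

View pics/w1b.png

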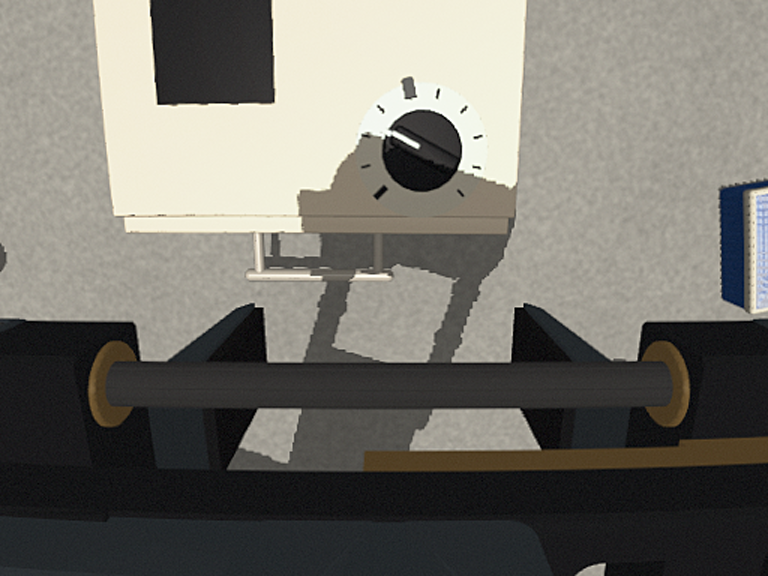

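The disc is at about (422,151) in the enlarged picture. Its white line runs from (393,131) to (418,146), the clip is at (408,87) and the off mark at (380,192). I take a second, lower view for height.

arm_command --pt "-0.02 0.15 0.12 0" --pt "-0.02 0.15 0.12 0" --pt "-0.02 0.15 0.12 0"

```text
t: 2.4
position: [0.6151, -0.145, 0.2501]
tool_rot: [-3.141, 0.004, 0.083]
contact_force: [0.4, 1.0, -0.6]
grip_width: 0.091
gripper_force: 0.0
```

```bash
cat > dial.py <<'E'
from h import *
def meas(im,c,g):
    "g: approx dial axis; dial features"
    u=proj(c,[*g,.0965])[0];h=cv2.cvtColor(im,cv2.COLOR_RGB2HSV)
    f=lambda P:tuple(P.round(4))
    m=np.zeros(im.shape[:2],np.uint8);cv2.circle(m,tuple(int(v) for v in u),int(.075*c["fx"]/np.linalg.norm(cam(c)[1]-[*g,.1])),1,-1)
    disc=((h[...,2]<75)&(m>0)).astype(np.uint8);
    n,l,s,ce=cv2.connectedComponentsWithStats(cv2.morphologyEx(disc,cv2.MORPH_OPEN,np.ones((3,3))))
    k=1+np.argmax(s[1:,4]);out={}
    cn=max(cv2.findContours((l==k).astype(np.uint8),0,2)[0],key=cv2.contourArea)
    hull=cv2.convexHull(cn);e=cv2.fitEllipse(hull);out["disc"]=e[0]
    inner=np.zeros_like(m);cv2.circle(inner,tuple(int(round(v)) for v in e[0]),int(min(e[1])/2-1),1,-1)
    w=blobs((inner>0)&(im.min(2)>150),4);out["white"]=w;out["axes"]=e[1]
    out["dark"]=[(cc,int(ss[4])) for cc,ss in zip(ce[1:],s[1:])]
    return out
E
python3 - <<'E'
from dial import *
im2,c2=snap("wrist","w2");im1=cv2.imread("pics/w1.png")[:,:,::-1];c1=np.load("w1.npy",allow_pickle=True).item()
np.save("w2.npy",c2,allow_pickle=True)
for im,c in((im1,c1),(im2,c2)):
    o=meas(im,c,(.68,-.1));print(o);print("disc",onz(c,o["disc"],.0965).round(4))
    u=proj(c2,[.68,-.1,.1])[0]
x,y=int(u[0]),int(u[1]);cv2.imwrite("pics/w2c.png",cv2.resize(im2[max(0,y-80):y+80,x-100:x+100,::-1],None,fx=4,fy=3.75*4/3.75,interpolation=cv2.INTER_CUBIC)[:600]);print(x-100,max(0,y-80))
E
```

```text
{'disc': (281.0030517578125, 100.23822021484375), 'white': [(array([269.4,  92.4]), 75)], 'axes': (52.37586212158203, 54.30780029296875), 'dark': [(array([281.61261682, 100.6911215 ]), 2140), (array([253., 128.]), 29)]}
disc [ 0.6979 -0.0987  0.0965]
{'disc': (216.64700317382812, 86.54329681396484), 'white': [(array([199.1,  78.1]), 66)], 'axes': (61.060760498046875, 64.36465454101562), 'dark': [(array([217.61996616,  87.09204738]), 2955), (array([187.91428571, 119.51428571]), 35)]}
disc [ 0.6986 -0.0978  0.0965]
117 26
```

View pics/w2c.png

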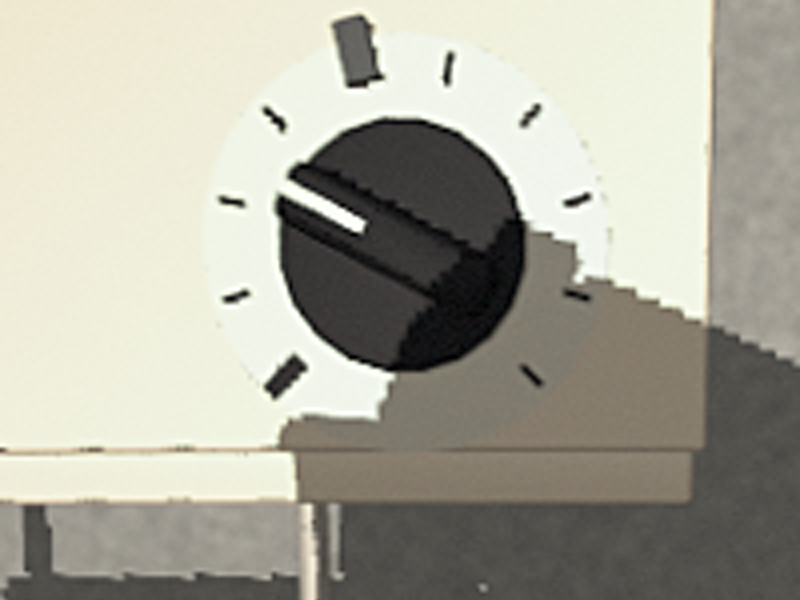

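The white line runs from crop (285,185) to (362,228), the clip from (363,82) to (352,20), and the off mark is at (285,376). Next I work out the axis, angles and heights.

```bash
python3 - <<'E'
from dial import *
from scipy.optimize import least_squares
L=[]
for k in (1,2):
    im=cv2.imread(f"pics/w{k}.png")[:,:,::-1];c=np.load(f"w{k}.npy",allow_pickle=True).item()
    L.append((im,c,meas(im,c,(.698,-.098))))
print("disc tri",tri([(c,o["disc"]) for _,c,o in L]),"white tri",tri([(c,o["white"][0][0]) for _,c,o in L]))
im,c,o=L[1]
f=lambda u,v:(u/4+117-.375,v/4+26-.375)
marks=[f(*p) for p in [(285,376),(236,296),(232,201),(274,118),(448,68),(531,115),(577,201),(578,295),(532,375)]]
M=np.array([onz(c,m,.085)[:2] for m in marks])
r=least_squares(lambda p:np.hypot(*(M-p[:2]).T)-p[2],[.698,-.098,.05]);print("ring",r.x.round(4),np.abs(r.fun).max().round(4))
ax=r.x[:2];ang=np.degrees(np.arctan2(*(M-ax).T[::-1]));print("mark angles",ang.round(1))
C=[onz(c,f(*p),.0945)[:2] for p in [(363,82),(352,20)]];print("clip r/ang",[(np.hypot(*(q-ax)).round(4),np.degrees(np.arctan2(*(q-ax)[::-1])).round(1)) for q in C])
W=[onz(c,f(*p),.1265)[:2] for p in [(283,187),(364,230)]];d=W[0]-W[1];print("line",np.round(W,4),"ang",np.degrees(np.arctan2(d[1],d[0])).round(1))
d=W[0]-ax;print("from axis",np.degrees(np.arctan2(d[1],d[0])).round(1),np.hypot(*d))
# warmer front top edge
E=[onz(c,f(*p),.085)[:2] for p in [(5,451),(285,449),(703,447),(712,10)]];print(np.round(E,4))
d=E[0]-E[2];print("yaw edge",np.degrees(np.arctan2(-d[0],d[1])))
E
```

```text
disc tri (array([ 0.6980209 , -0.09842265,  0.10169501]), np.float64(0.0003030160620217507)) white tri (array([ 0.70387451, -0.08452992,  0.11771034]), np.float64(0.0002454857808299955))
ring [ 0.698  -0.0976  0.0441] 0.0003
mark angles [ 139.5  109.5   79.4   50.   -10.2  -40.1  -70.4 -100.  -129.9]
clip r/ang [(np.float64(0.0384), np.float64(16.6)), (np.float64(0.0524), np.float64(15.9))]
line [[ 0.707  -0.0758]
 [ 0.6994 -0.0937]] ang 67.0
from axis 67.6 0.023633153950803076
[[ 0.64    0.0031]
 [ 0.6462 -0.0697]
 [ 0.6555 -0.1762]
 [ 0.7597 -0.1674]]
yaw edge 4.95003403404712
```

Axis (0.698, -0.0977), warmer yaw about 0.082 rad, pointer at 67.3° (dial about 1.26 rad), clip at 16.2° (about 2.155 rad). The heights agree with the text to a few mm.

```bash
python3 - <<'E'
from h import *
go(.698,-.098,.16,np.radians(67.3))
E
```

```text
inc [0.2146, -0.0964, 0.2285] -0.1736 yaw now 0.0839
```

arm_command --pt "0.215 -0.096 0.12 -0.174" --pt "0.215 -0.096 0.228 -0.174" --pt "0.215 -0.096 0.228 -0.174" --pt "0.215 -0.096 0.228 -0.174" --pt "0.215 -0.096 0.228 -0.174" --pt "0.215 -0.096 0.228 -0.174" --pt "0.215 -0.096 0.228 -0.174" --pt "0.215 -0.096 0.228 -0.174" --pt "0.215 -0.096 0.228 -0.174" --pt "0.215 -0.096 0.228 -0.174" --grip -0.2

```text
t: 3.45
position: [0.6999, -0.0956, 0.162]
tool_rot: [3.141, -0.0, 1.179]
contact_force: [0.3, -0.4, -0.8]
grip_width: 0.0369
gripper_force: 0.0
```

```bash
python3 - <<'E'
from h import *
go(.698,-.098,.102,np.radians(67.3));print(env.read_state()["q"])
E
```

```text
inc [-0.0074, -0.0021, 0.1501] 0.0007 yaw now 1.1788
[-2.20226915e-01  6.55383812e-01  1.18212889e+00  5.66584395e-05
  1.30301468e+00  1.71740482e-01]
```

arm_command --pt "-0.007 -0.002 0 0" --pt "-0.007 -0.002 0.075 0" --pt "-0.007 -0.002 0.15 0" --pt "-0.007 -0.002 0.15 0" --pt "-0.007 -0.002 0.15 0"

```text
t: 3.95
position: [0.6977, -0.0978, 0.101]
tool_rot: [-3.141, 0.0, 1.18]
contact_force: [-0.3, 0.4, 0.5]
grip_width: 0.0368
gripper_force: 0.0
```

arm_command --pt "0 0 0 0" --pt "0 0 0 0" --pt "0 0 0 0" --pt "0 0 0 0" --pt "0 0 0 0" --grip -1

```text
t: 4.45
position: [0.6977, -0.0976, 0.1016]
tool_rot: [-3.141, 0.0, 1.181]
contact_force: [-4.0, 0.8, 5.1]
grip_width: 0.0135
gripper_force: 30.0
```

Gripped the bar (13.5 mm). Turning anticlockwise by about 73.5°.

arm_command --pt "0 0 0 -0.022" --pt "0 0 0 -0.044" --pt "0 0 0 -0.066" --pt "0 0 0 -0.088" --pt "0 0 0 -0.11" --pt "0 0 0 -0.132" --pt "0 0 0 -0.154" --pt "0 0 0 -0.176" --pt "0 0 0 -0.194" --pt "0 0 0 -0.204"

```text
t: 5.45
position: [0.697, -0.0977, 0.1016]
tool_rot: [-3.141, -0.001, 2.467]
contact_force: [-6.8, 0.4, 9.0]
grip_width: 0.0141
gripper_force: 30.5
```

arm_command --pt "0 0 0 0" --pt "0 0 0 0" --pt "0 0 0 0"

```text
t: 5.75
position: [0.697, -0.0977, 0.1016]
tool_rot: [-3.141, -0.001, 2.462]
contact_force: [-8.3, 0.3, 8.9]
grip_width: 0.0142
gripper_force: 30.3
```

```bash
python3 - <<'E'
from h import *
print(env.read_state()["ft_torque"].round(2) if hasattr(env.read_state()["ft_torque"],"round") else env.read_state()["ft_torque"])
E
```

```text
[ 0.06  1.35 -0.96]
```

arm_command --pt "0 0 0 0" --pt "0 0 0 0" --pt "0 0 0 0" --pt "0 0 -0.1 0" --pt "0 0 -0.22 0" --pt "0 0 -0.35 0" --pt "0 0 -0.35 0" --grip -0.2

```text
t: 6.45
position: [0.701, -0.0983, 0.2487]
tool_rot: [3.137, 0.01, 2.463]
contact_force: [-0.3, 0.3, 1.4]
grip_width: 0.0365
gripper_force: 0.0
```

```bash
python3 - <<'E'
from h import *
go(.585,-.021,.25,.083+np.pi/2)
go(.60,-.14,.25,.083)
E
```

```text
inc [0.347, -0.0317, -0.0068] 0.1288 yaw now 2.4629
inc [0.131, -0.2398, -0.0056] 0.3788 yaw now 2.4629
```

arm_command --pt "0.347 -0.032 0 0.129" --pt "0.347 -0.032 0 0.129" --pt "0.347 -0.032 0 0.129" --pt "0.347 -0.032 0 0.129" --pt "0.347 -0.032 0 0.129" --pt "0.347 -0.032 0 0.129" --pt "0.347 -0.032 0 0.129" --pt "0.347 -0.032 0 0.129"

```text
t: 7.25
position: [0.582, -0.0205, 0.241]
tool_rot: [3.141, 0.0, 1.655]
contact_force: [0.4, -0.5, -0.2]
grip_width: 0.0367
gripper_force: 0.0
```

```bash
python3 - <<'E'
from dial import *
c1=np.load("w1.npy",allow_pickle=True).item();ct=env.calibration("top")
print("handle tri",tri([(c1,(213,183.7)),(ct,(256,189))]),onz(c1,(213,183.7),.05))
print([onz(c1,(u/1.5,v/1.5),.05).round(4) for u,v in((248,275),(391,277))])
im,c=snap("wrist","w3");np.save("w3.npy",c,allow_pickle=True)
T,ct=snap("top","top2");print(blobs(pink(T)))
cv2.imwrite("pics/w3b.png",cv2.resize(im[:,:,::-1],(768,576),interpolation=cv2.INTER_CUBIC))
o=meas(im,c,(.698,-.0977));print(o)
E
```

```text
handle tri (array([ 0.58647582, -0.02418637,  0.05647636]), np.float64(7.960724117340203e-05)) [ 0.58485927 -0.02346509  0.05      ]
[array([0.5797, 0.0397, 0.05  ]), array([ 0.5892, -0.0862,  0.05  ])]
[(array([167., 197.]), 43), (array([334.9, 214.3]), 43), (array([163. , 239.9]), 41)]
{'disc': (360.8138732910156, 255.6016387939453), 'white': [(array([372.1, 206.9]), 639)], 'axes': (120.36676788330078, 137.0682830810547), 'dark': [(array([361.21371627, 256.2925184 ]), 9784), (array([362.11616162, 316.94276094]), 594)]}
```

View pics/w3b.png

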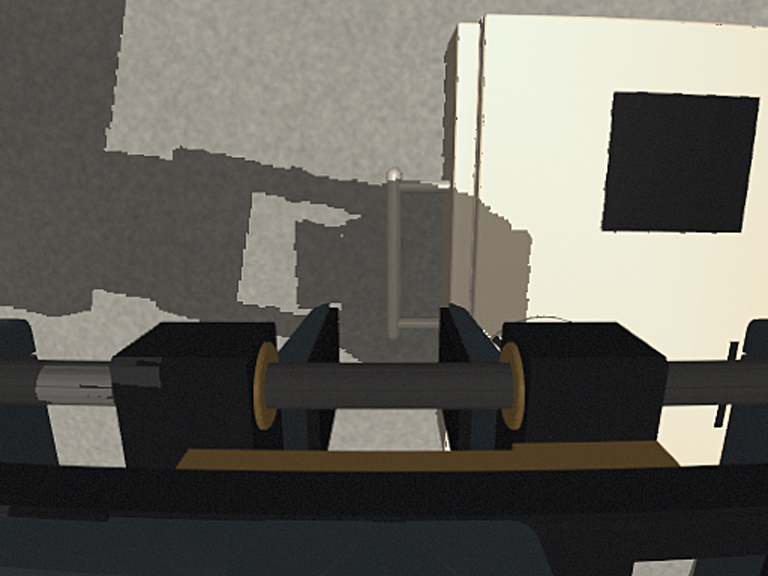

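The handle bar runs from (394,172) to (393,338) in the enlarged picture, its middle between the fingers in x.

```bash
python3 - <<'E'
from h import *
c1=np.load("w1.npy",allow_pickle=True).item();c3=np.load("w3.npy",allow_pickle=True).item()
print(tri([(c1,(213,183.7)),(c3,(262,170))]),onz(c3,(262,170),.05))
for a,b in [((248,275),(394,174)),((391,277),(393,336))]:
  print(tri([(c1,np.array(a)/1.5),(c3,np.array(b)/1.5)]))
go(.5855,-.022,.031,1.654)
E
```

```text
(array([ 0.58527929, -0.02250526,  0.04813914]), np.float64(0.0011361646819622272)) [ 0.58607988 -0.02139169  0.05      ]
(array([0.58146648, 0.03803624, 0.0564189 ]), np.float64(0.0001274867060597703))
(array([ 0.59068016, -0.08540138,  0.05233889]), np.float64(0.0011846664641516468))
inc [-0.0044, 0.0085, 0.525] -0.0 yaw now 1.6539
```

arm_command --pt "-0.004 0.008 0.1 0" --pt "-0.004 0.008 0.22 0" --pt "-0.004 0.008 0.34 0" --pt "-0.004 0.008 0.44 0" --pt "-0.004 0.008 0.52 0" --pt "-0.004 0.008 0.525 0" --pt "-0.004 0.008 0.525 0"

```text
t: 8.05
position: [0.5853, -0.0219, 0.0313]
tool_rot: [-3.141, -0.0, 1.653]
contact_force: [-0.5, 0.1, 1.0]
grip_width: 0.0366
gripper_force: 0.0
```

arm_command --pt "0 0 0 0" --pt "0 0 0 0" --pt "0 0 0 0" --pt "0 0 0 0" --pt "0 0 0 0" --grip -1

```text
t: 8.55
position: [0.5858, -0.0219, 0.0321]
tool_rot: [3.14, 0.0, 1.652]
contact_force: [-2.1, 0.6, 10.5]
grip_width: 0.0102
gripper_force: 30.0
```

arm_command --pt "0 -0.03 0 0" --pt "0 -0.07 0 0" --pt "0 -0.11 0 0" --pt "0 -0.15 0 0" --pt "0 -0.19 0 0" --pt "0 -0.23 0 0" --pt "0 -0.27 0 0" --pt "0 -0.31 0 0" --pt "0 -0.335 0 0" --pt "0 -0.342 0 0"

```text
t: 9.55
position: [0.4512, -0.0331, 0.0322]
tool_rot: [3.136, 0.001, 1.651]
contact_force: [18.3, 13.5, -3.6]
grip_width: 0.0104
gripper_force: 30.0
```

arm_command --pt "0 0 0 0" --pt "0 0 0 0" --pt "0 0 0 0"

```text
t: 9.85
position: [0.4512, -0.033, 0.0321]
tool_rot: [3.137, 0.001, 1.652]
contact_force: [6.3, 6.7, 8.0]
grip_width: 0.0103
gripper_force: 30.0
```

Tray moved 135 mm to its stop. Release, lift, and look into it.

arm_command --pt "0 0 0 0" --pt "0 0 0 0" --pt "0 0 0 0" --pt "0 0 -0.12 0" --pt "0 0 -0.24 0" --pt "0 0 -0.36 0" --pt "0 0 -0.48 0" --pt "0 0 -0.6 0" --pt "0 0 -0.7 0" --pt "0 0 -0.7 0" --grip -0.2

```text
t: 10.85
position: [0.4508, -0.0334, 0.3161]
tool_rot: [3.134, 0.002, 1.652]
contact_force: [0.1, -0.4, -1.9]
grip_width: 0.0366
gripper_force: 0.0
```

```bash
python3 - <<'E'
from h import *
T,ct=snap("top","top3");S,cs=snap("scene","scene3")
print(blobs(pink(T)),blobs(pink(S)))
a=cv2.resize(T[100:230,130:360,::-1],(796,450),interpolation=cv2.INTER_CUBIC)
cv2.imwrite("pics/top3c.png",a)
go(.45,.03,.31,.083); go(.3973,.3347,.30,.5)
E
```

```text
[(array([167., 197.]), 43), (array([334.9, 214.3]), 43), (array([163. , 239.9]), 41)] [(array([481.6,  10.4]), 11), (array([282.5, 132.2]), 32), (array([316.3, 149.2]), 35), (array([188.7, 256.2]), 73)]
inc [0.1568, 0.0156, 0.0038] 0.2497 yaw now 1.6522
inc [0.9267, -0.0538, 0.0284] 0.1834 yaw now 1.6522
```

View pics/top3c.png

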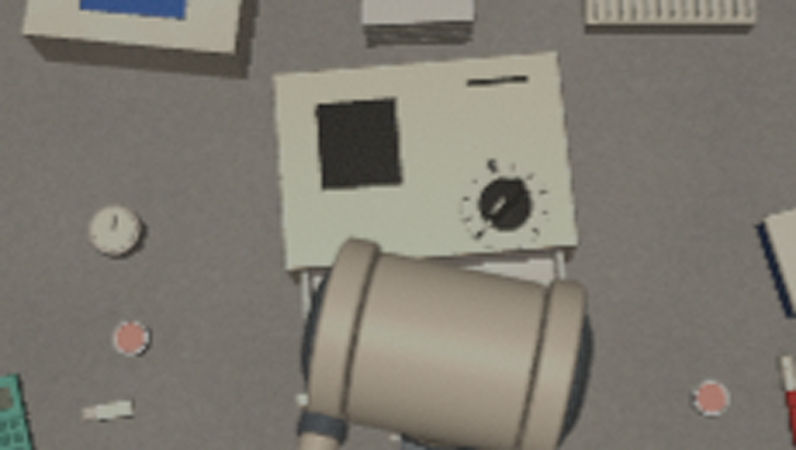

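The pointer now stands at the broad off mark, near (480,235). I turn the wrist square and look into the tray.

arm_command --pt "0.05 0.1 0.1 0.25" --pt "0.05 0.1 0.1 0.25" --pt "0.05 0.1 0.1 0.25" --pt "0.05 0.1 0.1 0.25" --pt "0.05 0.1 0.1 0.25" --pt "0.05 0.1 0.1 0.25" --pt "0.05 0.1 0.1 0.25" --pt "0.05 0.1 0.1 0.25" --pt "0.05 0.1 0.1 0.25" --pt "0.05 0.1 0.1 0.25" --grip 0.3

```text
t: 11.95
position: [0.4861, -0.0097, 0.2694]
tool_rot: [-3.141, 0.003, 0.146]
contact_force: [0.4, -0.5, -0.3]
grip_width: 0.0595
gripper_force: 0.0
```

arm_command --pt "0 0 0 -0.016" --pt "0 0 0 0.011"

```text
t: 12.15
position: [0.4861, -0.0097, 0.2694]
tool_rot: [-3.141, 0.003, 0.113]
contact_force: [0.1, -0.7, -0.5]
grip_width: 0.0592
gripper_force: 0.0
```

```bash
python3 - <<'E'
from h import *
s=env.read_state();print(np.round(s["position"],4),np.round(s["tool_rot"],4))
im,c=snap("wrist","w4");np.save("w4.npy",c,allow_pickle=True)
cv2.imwrite("pics/w4b.png",cv2.resize(im[:,:,::-1],(768,576),interpolation=cv2.INTER_CUBIC))
go(.3973,.3347,.20,.083)
E
```

```text
[ 0.4861 -0.0097  0.2694] [-3.1407  0.0033  0.1135]
inc [-0.1438, -0.8772, 0.1746] 0.001 yaw now 0.0893
```

View pics/w4b.png

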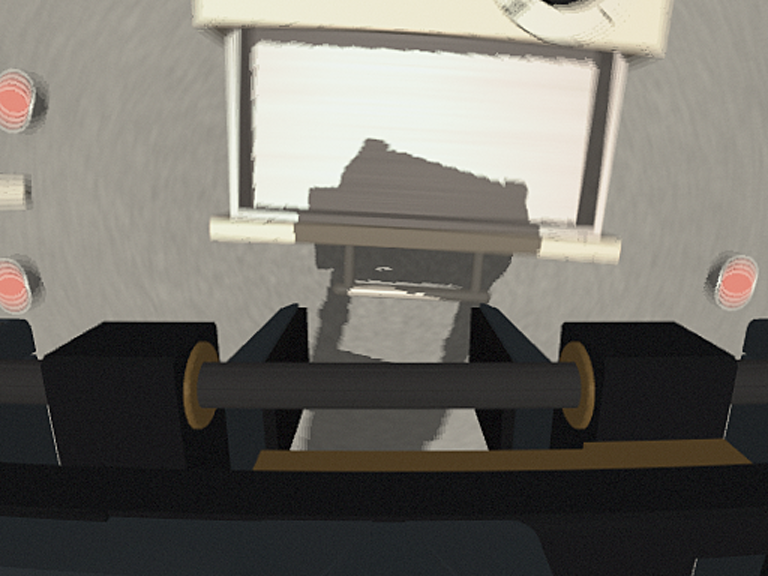

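The tray is open, its floor's visible corners near (252,42), (598,60), (578,222) and (250,207), with all dishes in view. The picture is blurred by the turn, so I take another still one and measure with both.

```bash
python3 - <<'E'
from h import *
im,c5=snap("wrist","w5");np.save("w5.npy",c5,allow_pickle=True)
c=np.load("w4.npy",allow_pickle=True).item()
a=.083;R=np.array([[np.cos(a),np.sin(a)],[-np.sin(a),np.cos(a)]]);o=np.array([.7458,-.0083])
fl=lambda P:(R@(P[:2]-o)).round(4)
for n,p,z in [("floorFL",(252,207),.021),("floorFR",(579,222),.021),("floorBL",(254,42),.021),("panelbackL",(300,218),.073),("panelbackR",(540,228),.073),("panelfrontL",(212,240),.073),("panelfrontR",(620,260),.073),("cabedgeL",(196,24),.085)]:
    P=onz(c,(p[0]/1.5,p[1]/1.5),z);print(n,P.round(4),"warmer frame",fl(P))
b=blobs(pink(im),100);print(b)
T,ct=snap("top");S,cs=snap("scene");bt=blobs(pink(T));bs=blobs(pink(S))
for u,_ in b:
  for v,_ in bt:
    for w,_ in bs:
      P,e=tri([(c5,u),(ct,v),(cs,w)])
      if e<.008:print(P.round(4),round(e,4),onz(c5,u,.018).round(4))
E
```

```text
floorFL [0.5023 0.1092 0.021 ] warmer frame [-0.233   0.1373]
floorFR [ 0.5219 -0.1714  0.021 ] warmer frame [-0.2367 -0.1439]
floorBL [0.6343 0.1154 0.021 ] warmer frame [-0.1008  0.1325]
panelbackL [0.5045 0.0588 0.073 ] warmer frame [-0.2349  0.0869]
panelbackR [ 0.5178 -0.1216  0.073 ] warmer frame [-0.2366 -0.094 ]
panelfrontL [0.4803 0.1247 0.073 ] warmer frame [-0.2535  0.1546]
panelfrontR [ 0.5009 -0.1887  0.073 ] warmer frame [-0.259  -0.1595]
cabedgeL [0.6301 0.1379 0.085 ] warmer frame [-0.1032  0.1552]
[(array([ 7.4, 79.8]), 391), (array([493.7, 177.4]), 416), (array([  9.8, 202.2]), 369)]
[0.5642 0.3265 0.0155] 0.0021 [0.5634 0.3233 0.018 ]
[ 0.4925 -0.3317  0.0182] 0.0007 [ 0.4932 -0.332   0.018 ]
[0.3971 0.3346 0.017 ] 0.001 [0.3971 0.3338 0.018 ]
```

Tray floor centre is at warmer x ≈ -0.135, as it should be. All three dishes are confirmed from three views. First dish: (0.397, 0.334).

```bash
python3 - <<'E'
from h import *
go(.397,.3343,.10,.083)
E
```

```text
inc [-0.131, -0.8786, 0.426] 0.0036 yaw now 0.1056
```

arm_command --pt "-0.131 -0.878 0.1 0.003" --pt "-0.131 -0.878 0.2 0.003" --pt "-0.131 -0.878 0.3 0.003" --pt "-0.131 -0.878 0.35 0.003" --pt "-0.131 -0.878 0.4 0.003" --pt "-0.131 -0.878 0.426 0.003" --pt "-0.131 -0.878 0.426 0.003" --pt "-0.131 -0.878 0.426 0.003" --pt "-0.131 -0.878 0.426 0.003" --pt "-0.131 -0.878 0.426 0.003" --grip 0.4

```text
t: 13.35
position: [0.398, 0.3344, 0.0997]
tool_rot: [3.14, 0.002, 0.088]
contact_force: [0.7, 0.1, 0.4]
grip_width: 0.0638
gripper_force: 0.0
```

```bash
python3 - <<'E'
from h import *
T,ct=snap("top");S,cs=snap("scene");print(blobs(pink(T)),blobs(pink(S),20))
go(.397,.3343,.004)
E
```

```text
[(array([167., 197.]), 43), (array([335. , 214.3]), 44)] [(array([316.2, 149.1]), 34), (array([188.7, 256.2]), 73)]
inc [-0.0055, -0.0023, 0.2426] 0 yaw now 0.0849
```

arm_command --pt "-0.004 -0.001 0.1 0" --pt "-0.004 -0.001 0.17 0" --pt "-0.004 -0.001 0.22 0" --pt "-0.004 -0.001 0.238 0" --pt "-0.004 -0.001 0.238 0" --pt "-0.004 -0.001 0.238 0"

```text
t: 14.05
position: [0.3982, 0.3344, 0.0066]
tool_rot: [-3.141, -0.001, 0.083]
contact_force: [-0.3, 0.0, -0.5]
grip_width: 0.0638
gripper_force: 0.0
```

arm_command --pt "0 0 0 0" --pt "0 0 0 0" --pt "0 0 0 0" --pt "0 0 0 0" --pt "0 0 0 0" --grip -1

```text
t: 14.55
position: [0.3975, 0.3346, 0.0059]
tool_rot: [-3.141, -0.001, 0.084]
contact_force: [-0.6, -0.8, 8.3]
grip_width: 0.0393
gripper_force: 30.0
```

arm_command --pt "0 0 -0.05 0" --pt "0 0 -0.15 0" --pt "0 0 -0.25 0" --pt "0 0 -0.36 0" --pt "0 0 -0.36 0"

```text
t: 15.05
position: [0.3995, 0.3361, 0.1546]
tool_rot: [-3.138, -0.007, 0.084]
contact_force: [0.6, 0.5, -1.2]
grip_width: 0.0394
gripper_force: 30.0
```

```bash
python3 - <<'E'
from h import *
go(.5752,.0527,.15,.083)
E
```

```text
inc [0.378, 0.7428, 0.0114] 0.0002 yaw now 0.0841
```

arm_command --pt "0.05 0.1 0.01 0" --pt "0.1 0.2 0.01 0" --pt "0.15 0.3 0.01 0" --pt "0.2 0.4 0.01 0" --pt "0.25 0.5 0.01 0" --pt "0.3 0.6 0.01 0" --pt "0.35 0.7 0.01 0" --pt "0.378 0.743 0.01 0" --pt "0.378 0.743 0.01 0" --pt "0.378 0.743 0.01 0"

```text
t: 16.05
position: [0.5724, 0.0513, 0.145]
tool_rot: [-3.141, 0.001, 0.083]
contact_force: [-0.1, 0.9, -0.5]
grip_width: 0.039
gripper_force: 30.0
```

```bash
python3 - <<'E'
from h import *
go(.5752,.0527,.0275,.083)
E
```

```text
inc [0.0077, -0.0027, 0.2938] 0.0001 yaw now 0.0834
```

arm_command --pt "0.007 -0.003 0.08 0" --pt "0.007 -0.003 0.16 0" --pt "0.007 -0.003 0.23 0" --pt "0.007 -0.003 0.27 0" --pt "0.007 -0.003 0.29 0" --pt "0.007 -0.003 0.292 0" --pt "0.007 -0.003 0.292 0"

```text
t: 16.75
position: [0.5757, 0.053, 0.0293]
tool_rot: [-3.142, -0.001, 0.085]
contact_force: [-0.4, 0.6, 0.0]
grip_width: 0.0393
gripper_force: 30.0
```

Two millimetres to go; lower slightly, then release and rise.

arm_command --pt "0 0 0.004 0" --pt "0 0 0.004 0"

```text
t: 16.95
position: [0.576, 0.0525, 0.0278]
tool_rot: [3.142, -0.001, 0.084]
contact_force: [0.3, 0.0, -0.3]
grip_width: 0.039
gripper_force: 30.0
```

arm_command --pt "0 0 0 0" --pt "0 0 0 0" --pt "0 0 0 0" --pt "0 0 -0.05 0" --pt "0 0 -0.15 0" --pt "0 0 -0.27 0" --pt "0 0 -0.38 0" --pt "0 0 -0.38 0" --grip 0.3

```text
t: 17.75
position: [0.5786, 0.0524, 0.185]
tool_rot: [3.141, -0.009, 0.084]
contact_force: [-0.3, -0.5, -0.7]
grip_width: 0.0592
gripper_force: 0.0
```

```bash
cat > chk.py <<'E'
from h import *
def chk(*tg):
    T,ct=snap("top");S,cs=snap("scene");W,cw=snap("wrist")
    for n,i,c in(("T",T,ct),("S",S,cs),("W",W,cw)):
        for u,a in blobs(pink(i),20):
            P=onz(c,u,.018);Q=onz(c,u,.039);print(n,u,a,"bench",P[:2].round(4),"tray",Q[:2].round(4))
    for t in tg: go(*t)
E
python3 - <<'E'
from chk import *
chk((.5645,.3262,.15,.083))
E
```

```text
T [167.1 197. ] 44 bench [0.5633 0.3247] tray [0.5599 0.3192]
T [334.9 214.3] 43 bench [ 0.4918 -0.3313] tray [ 0.4895 -0.3267]
S [316.3 149.2] 35 bench [0.5662 0.3263] tray [0.576  0.3052]
S [188.7 256.2] 73 bench [ 0.4924 -0.3314] tray [ 0.5037 -0.3386]
W [  8.4 166.3] 501 bench [0.5635 0.3219] tray [0.5685 0.3053]
W [258.8 179.2] 793 bench [0.5717 0.0517] tray [0.5762 0.0521]
inc [0.0304, -0.6844, 0.0723] 0.0001 yaw now 0.0839
```

Dish 1 is in the tray at (0.576, 0.052). Next, the second left dish.

arm_command --pt "0.03 -0.12 0 0" --pt "0.03 -0.24 0 0" --pt "0.03 -0.36 0 0" --pt "0.03 -0.48 0.03 0" --pt "0.03 -0.6 0.08 0" --pt "0.03 -0.684 0.15 0" --pt "0.03 -0.684 0.2 0" --pt "0.03 -0.684 0.2 0" --pt "0.03 -0.684 0.2 0" --grip 0.4

```text
t: 18.8
position: [0.5642, 0.3254, 0.0984]
tool_rot: [3.141, 0.002, 0.084]
contact_force: [0.8, 0.0, 1.0]
grip_width: 0.064
gripper_force: 0.0
```

```bash
python3 - <<'E'
from chk import *
chk((.5642,.3258,.005,.083))
E
```

```text
T [236.3 192.8] 36 bench [0.5788 0.0536] tray [0.5751 0.0523]
T [335.  214.3] 44 bench [ 0.4918 -0.3317] tray [ 0.4895 -0.3271]
S [280.  188.9] 49 bench [0.5671 0.0675] tray [0.5768 0.0519]
S [188.7 256.2] 73 bench [ 0.4924 -0.3314] tray [ 0.5037 -0.3386]
W [258.2 195.9] 1280 bench [0.5644 0.3255] tray [0.57   0.3259]
inc [-0.0032, -0.001, 0.2379] -0.0 yaw now 0.0829
```

arm_command --pt "0 0 0.1 0" --pt "0 0 0.17 0" --pt "0 0 0.22 0" --pt "0 0 0.233 0" --pt "0 0 0.233 0" --pt "0 0 0.233 0"

```text
t: 19.55
position: [0.5656, 0.3262, 0.0074]
tool_rot: [-3.141, -0.002, 0.084]
contact_force: [0.6, -0.2, 0.7]
grip_width: 0.0635
gripper_force: 0.0
```

arm_command --pt "0 0 0 0" --pt "0 0 0 0" --pt "0 0 0 0" --pt "0 0 0 0" --pt "0 0 0 0" --grip -1

```text
t: 20.05
position: [0.5649, 0.3262, 0.0064]
tool_rot: [-3.141, -0.001, 0.084]
contact_force: [-0.6, -1.0, 6.5]
grip_width: 0.039
gripper_force: 30.0
```

arm_command --pt "0 0 -0.05 0" --pt "0 0 -0.15 0" --pt "0 0 -0.25 0" --pt "0 0 -0.36 0" --pt "0 0 -0.36 0"

```text
t: 20.55
position: [0.5674, 0.3274, 0.1561]
tool_rot: [-3.138, -0.009, 0.084]
contact_force: [0.2, 0.8, -1.0]
grip_width: 0.039
gripper_force: 30.0
```

```bash
python3 - <<'E'
from h import *
go(.5814,-.022,.15,.083)
E
```

```text
inc [-0.0386, 0.8734, 0.012] 0.0002 yaw now 0.084
```

arm_command --pt "-0.038 0.12 0.01 0" --pt "-0.038 0.24 0.01 0" --pt "-0.038 0.36 0.01 0" --pt "-0.038 0.48 0.01 0" --pt "-0.038 0.6 0.01 0" --pt "-0.038 0.72 0.01 0" --pt "-0.038 0.82 0.01 0" --pt "-0.038 0.873 0.01 0" --pt "-0.038 0.873 0.01 0" --pt "-0.038 0.873 0.01 0"

```text
t: 21.55
position: [0.5785, -0.0233, 0.1456]
tool_rot: [-3.141, 0.0, 0.083]
contact_force: [0.3, 0.5, -0.1]
grip_width: 0.0392
gripper_force: 30.0
```

```bash
python3 - <<'E'
from h import *
go(.5814,-.022,.0275,.083)
E
```

```text
inc [0.0075, -0.0025, 0.2952] -0.0 yaw now 0.0829
```

arm_command --pt "0.006 -0.002 0.08 0" --pt "0.006 -0.002 0.16 0" --pt "0.006 -0.002 0.23 0" --pt "0.006 -0.002 0.27 0" --pt "0.006 -0.002 0.292 0" --pt "0.006 -0.002 0.297 0" --pt "0.006 -0.002 0.297 0"

```text
t: 22.25
position: [0.5813, -0.0212, 0.0274]
tool_rot: [-3.141, -0.0, 0.085]
contact_force: [-0.4, -0.6, -0.8]
grip_width: 0.0389
gripper_force: 30.0
```

arm_command --pt "0 0 0 0"

```text
t: 22.35
position: [0.5814, -0.0216, 0.0276]
tool_rot: [3.141, -0.001, 0.085]
contact_force: [0.3, 0.5, -0.4]
grip_width: 0.0391
gripper_force: 30.0
```

arm_command --pt "0 0 0 0" --pt "0 0 0 0" --pt "0 0 0 0" --pt "0 0 -0.05 0" --pt "0 0 -0.15 0" --pt "0 0 -0.27 0" --pt "0 0 -0.38 0" --pt "0 0 -0.38 0" --grip 0.3

```text
t: 23.15
position: [0.584, -0.0226, 0.1851]
tool_rot: [3.14, -0.009, 0.084]
contact_force: [-0.1, 0.6, 0.0]
grip_width: 0.0595
gripper_force: 0.0
```

```bash
python3 - <<'E'
from chk import *
chk((.4924,-.3316,.18,.083))
E
```

```text
T [335.  214.3] 44 bench [ 0.4918 -0.3317] tray [ 0.4895 -0.3271]
S [478.7   9.6] 25 bench [0.7299 1.9485] tray [0.7362 1.8933]
S [281.1 187.8] 26 bench [0.5673 0.0743] tray [0.5771 0.0585]
S [188.7 256.2] 73 bench [ 0.4924 -0.3314] tray [ 0.5037 -0.3386]
W [182.  177.9] 803 bench [0.5718 0.057 ] tray [0.5767 0.0524]
W [258.2 180.2] 837 bench [ 0.5761 -0.0225] tray [ 0.5806 -0.0221]
inc [-0.2849, 0.7523, -0.0027] 0.0001 yaw now 0.0838
```

Both left dishes are in the tray. Now the right dish.

arm_command --pt "-0.05 0.12 0 0" --pt "-0.1 0.24 0 0" --pt "-0.14 0.36 0 0" --pt "-0.18 0.48 0.03 0" --pt "-0.23 0.6 0.08 0" --pt "-0.284 0.71 0.15 0" --pt "-0.284 0.752 0.2 0" --pt "-0.284 0.752 0.2 0" --pt "-0.284 0.752 0.2 0" --grip 0.4

```text
t: 24.2
position: [0.4919, -0.3311, 0.0973]
tool_rot: [-3.139, 0.003, 0.082]
contact_force: [0.1, 0.5, 0.2]
grip_width: 0.0638
gripper_force: 0.0
```

```bash
python3 - <<'E'
from chk import *
chk((.4924,-.3316,.005,.083))
E
```

```text
T [236.4 192.3] 35 bench [0.5808 0.0533] tray [0.5771 0.0519]
S [280.1 189. ] 49 bench [0.5676 0.0673] tray [0.5774 0.0517]
S [268.9 202.8] 52 bench [ 0.5719 -0.009 ] tray [ 0.5816 -0.023 ]
W [260.  195.8] 1285 bench [ 0.4926 -0.3318] tray [ 0.4983 -0.3312]
W [375.  235.1] 65 bench [ 0.467  -0.4299] tray [ 0.4748 -0.4212]
inc [-0.0029, 0.0027, 0.236] 0.0003 yaw now 0.0849
```

arm_command --pt "0 0.001 0.1 0" --pt "0 0.001 0.17 0" --pt "0 0.001 0.22 0" --pt "0 0.001 0.233 0" --pt "0 0.001 0.233 0" --pt "0 0.001 0.233 0"

```text
t: 24.95
position: [0.494, -0.332, 0.0072]
tool_rot: [3.14, -0.001, 0.085]
contact_force: [0.7, 0.1, 0.7]
grip_width: 0.0636
gripper_force: 0.0
```

arm_command --pt "0 0 0 0" --pt "0 0 0 0" --pt "0 0 0 0" --pt "0 0 0 0" --pt "0 0 0 0" --grip -1

```text
t: 25.45
position: [0.4933, -0.332, 0.0063]
tool_rot: [3.141, -0.0, 0.084]
contact_force: [-0.2, 0.7, 7.3]
grip_width: 0.0393
gripper_force: 30.0
```

arm_command --pt "0 0 -0.05 0" --pt "0 0 -0.15 0" --pt "0 0 -0.25 0" --pt "0 0 -0.36 0" --pt "0 0 -0.36 0"

```text
t: 25.95
position: [0.4954, -0.3337, 0.1555]
tool_rot: [3.135, -0.006, 0.084]
contact_force: [-0.0, 0.2, -1.1]
grip_width: 0.0392
gripper_force: 30.0
```

```bash
python3 - <<'E'
from h import *
go(.5876,-.0967,.15,.083)
E
```

```text
inc [0.2792, -0.5713, 0.012] 0.0001 yaw now 0.0839
```

arm_command --pt "0.06 -0.11 0.01 0" --pt "0.11 -0.22 0.01 0" --pt "0.17 -0.33 0.01 0" --pt "0.22 -0.44 0.01 0" --pt "0.26 -0.53 0.01 0" --pt "0.279 -0.571 0.01 0" --pt "0.279 -0.571 0.01 0" --pt "0.279 -0.571 0.01 0"

```text
t: 26.75
position: [0.5849, -0.0949, 0.1454]
tool_rot: [-3.142, 0.001, 0.085]
contact_force: [0.0, -0.0, -1.4]
grip_width: 0.0386
gripper_force: 30.0
```

```bash
python3 - <<'E'
from h import *
go(.5876,-.0967,.0275,.083)
E
```

```text
inc [0.0067, 0.005, 0.2948] 0.0003 yaw now 0.0847
```

arm_command --pt "0.005 0.004 0.08 0" --pt "0.005 0.004 0.16 0" --pt "0.005 0.004 0.23 0" --pt "0.005 0.004 0.27 0" --pt "0.005 0.004 0.292 0" --pt "0.005 0.004 0.297 0" --pt "0.005 0.004 0.297 0" --pt "0.005 0.004 0.297 0"

```text
t: 27.55
position: [0.5875, -0.0971, 0.0275]
tool_rot: [3.141, -0.001, 0.083]
contact_force: [-0.1, 0.2, -0.6]
grip_width: 0.0388
gripper_force: 30.0
```

arm_command --pt "0 0 0 0" --pt "0 0 0 0" --pt "0 0 0 0" --pt "0 0 -0.05 0" --pt "0 0 -0.15 0" --pt "0 0 -0.27 0" --pt "0 0 -0.38 0" --pt "0 0 -0.38 0" --grip 0.3

```text
t: 28.35
position: [0.5903, -0.097, 0.1852]
tool_rot: [3.138, -0.009, 0.084]
contact_force: [0.5, 0.2, -0.6]
grip_width: 0.0592
gripper_force: 0.0
```

```bash
python3 - <<'E'
from chk import *
chk((.42,-.03,.25,.083),(.4505,-.033,.2,1.654))
W,c=snap("wrist","w6")
cv2.imwrite("pics/w6b.png",cv2.resize(W[:,:,::-1],(768,576),interpolation=cv2.INTER_CUBIC))
E
```

```text
T [235.9 192. ] 35 bench [0.582  0.0552] tray [0.5783 0.0539]
S [280.4 189. ] 49 bench [0.5685 0.068 ] tray [0.5782 0.0523]
S [270.6 201.8] 28 bench [ 0.5741 -0.0018] tray [ 0.5837 -0.0159]
W [107.8 177.1] 833 bench [0.5723 0.0618] tray [0.5775 0.0522]
W [181.9 179. ] 799 bench [ 0.5768 -0.0171] tray [ 0.5818 -0.0217]
W [259.2 180.5] 806 bench [ 0.5821 -0.0977] tray [ 0.5866 -0.0973]
inc [-0.4022, -0.2, -0.1776] 0.0002 yaw now 0.084
inc [-0.3268, -0.1861, -0.0526] -0.2499 yaw now 0.084
```

View pics/w6b.png

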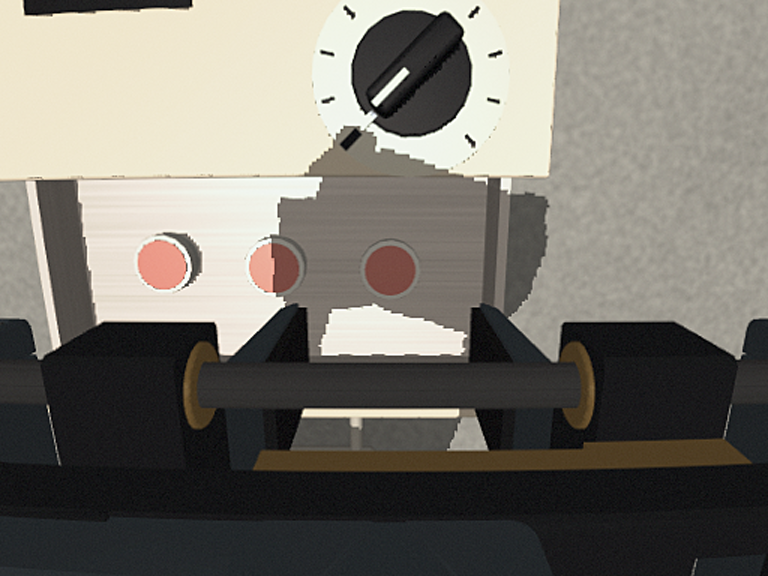

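Three dishes lie flat in a row with their lids up, at (165,262), (275,264) and (390,268), and the dial is still at off. Back to the handle.

arm_command --pt "-0.1 -0.05 -0.05 -0.25" --pt "-0.2 -0.1 -0.05 -0.25" --pt "-0.3 -0.16 -0.05 -0.25" --pt "-0.326 -0.186 -0.05 -0.25" --pt "-0.326 -0.186 -0.05 -0.25" --pt "-0.326 -0.186 -0.05 -0.25" --pt "-0.326 -0.186 -0.05 -0.25" --pt "-0.326 -0.186 -0.05 -0.25" --pt "-0.326 -0.186 -0.05 -0.25" --pt "-0.326 -0.186 -0.05 -0.249" --grip -0.2

```text
t: 29.55
position: [0.4504, -0.033, 0.1979]
tool_rot: [-3.139, -0.001, 1.59]
contact_force: [0.8, 0.3, 0.1]
grip_width: 0.0361
gripper_force: 0.0
```

arm_command --pt "0 0 0 -0.012" --pt "0 0 0 -0.012"

```text
t: 29.75
position: [0.4504, -0.033, 0.198]
tool_rot: [-3.139, -0.001, 1.661]
contact_force: [0.7, 0.2, -0.1]
grip_width: 0.0365
gripper_force: 0.0
```

```bash
python3 - <<'E'
from h import *
go(.4508,-.033,.031,1.654)
E
```

```text
inc [-0.0005, 0.0019, 0.4175] 0.0011 yaw now 1.6607
```

arm_command --pt "0 0.001 0.08 0.001" --pt "0 0.001 0.18 0.001" --pt "0 0.001 0.28 0.001" --pt "0 0.001 0.36 0.001" --pt "0 0.001 0.41 0.001" --pt "0 0.001 0.417 0.001" --pt "0 0.001 0.417 0.001"

```text
t: 30.45
position: [0.451, -0.033, 0.032]
tool_rot: [-3.14, -0.001, 1.651]
contact_force: [1.0, 0.8, 0.6]
grip_width: 0.0362
gripper_force: 0.0
```

arm_command --pt "0 0 0 0" --pt "0 0 0 0" --pt "0 0 0 0" --pt "0 0 0 0" --pt "0 0 0 0" --grip -1

```text
t: 30.95
position: [0.4521, -0.0332, 0.0329]
tool_rot: [3.14, 0.0, 1.653]
contact_force: [-0.9, 0.2, 8.8]
grip_width: 0.0103
gripper_force: 30.0
```

```bash
python3 - <<'E'
from h import *
go(.5856,-.0222,.032,1.654)
E
```

```text
inc [0.0, 0.3349, 0.0028] -0.0002 yaw now 1.6529
```

arm_command --pt "0 0.01 0 0" --pt "0 0.03 0 0" --pt "0 0.055 0 0" --pt "0 0.08 0 0" --pt "0 0.105 0 0" --pt "0 0.13 0 0" --pt "0 0.155 0 0" --pt "0 0.18 0 0" --pt "0 0.205 0 0" --pt "0 0.23 0 0"

```text
t: 31.95
position: [0.5438, -0.0256, 0.033]
tool_rot: [3.141, 0.0, 1.653]
contact_force: [-1.8, -2.4, 8.4]
grip_width: 0.0101
gripper_force: 30.0
```

arm_command --pt "0 0.025 0 0" --pt "0 0.05 0 0" --pt "0 0.07 0 0" --pt "0 0.085 0 0" --pt "0 0.095 0 0" --pt "0 0.102 0 0" --pt "0 0.107 0 0" --pt "0 0.11 0 0" --pt "0 0.11 0 0" --pt "0 0.11 0 0"

```text
t: 32.95
position: [0.5858, -0.0222, 0.0329]
tool_rot: [-3.14, 0.0, 1.653]
contact_force: [-9.0, -3.9, 14.7]
grip_width: 0.0102
gripper_force: 30.0
```

Tray home: the position is the same as at the first grip and it pushes back with 9 N. Release and return to the dial.

arm_command --pt "0 0 0 0" --pt "0 0 0 0" --pt "0 0 0 0" --pt "0 0 -0.12 0" --pt "0 0 -0.24 0" --pt "0 0 -0.36 0" --pt "0 0 -0.48 0" --pt "0 0 -0.52 0" --pt "0 0 -0.52 0" --grip -0.2

```text
t: 33.85
position: [0.5885, -0.022, 0.2433]
tool_rot: [3.136, 0.001, 1.653]
contact_force: [-0.3, 0.0, -0.7]
grip_width: 0.0363
gripper_force: 0.0
```

```bash
python3 - <<'E'
from h import *
go(.6975,-.0977,.17,np.radians(140))
E
```

```text
inc [-0.2108, 0.255, 0.1849] -0.1258 yaw now 1.6531
```

arm_command --pt "-0.07 0.08 0 -0.126" --pt "-0.14 0.17 0.02 -0.126" --pt "-0.21 0.255 0.08 -0.126" --pt "-0.21 0.255 0.15 -0.126" --pt "-0.21 0.255 0.185 -0.126" --pt "-0.21 0.255 0.185 -0.126" --pt "-0.21 0.255 0.185 -0.126" --pt "-0.21 0.255 0.185 -0.126" --pt "-0.21 0.255 0.185 -0.126"

```text
t: 34.75
position: [0.6957, -0.0972, 0.1663]
tool_rot: [3.142, 0.0, 2.443]
contact_force: [0.2, 0.3, -0.5]
grip_width: 0.0363
gripper_force: 0.0
```

```bash
python3 - <<'E'
from h import *
go(.6975,-.0977,.102,np.radians(140))
E
```

```text
inc [-0.0043, 0.0019, 0.1608] -0.0 yaw now 2.4434
```

arm_command --pt "-0.002 0.001 0.05 0" --pt "-0.002 0.001 0.11 0" --pt "-0.002 0.001 0.158 0" --pt "-0.002 0.001 0.158 0" --pt "-0.002 0.001 0.158 0"

```text
t: 35.25
position: [0.6967, -0.0975, 0.1037]
tool_rot: [3.141, 0.0, 2.444]
contact_force: [-0.1, 0.0, 0.8]
grip_width: 0.0365
gripper_force: 0.0
```

arm_command --pt "0 0 0 0" --pt "0 0 0 0" --pt "0 0 0 0" --pt "0 0 0 0" --pt "0 0 0 0" --grip -1

```text
t: 35.75
position: [0.6968, -0.0976, 0.104]
tool_rot: [3.141, 0.001, 2.444]
contact_force: [-1.3, -0.0, 7.2]
grip_width: 0.0135
gripper_force: 30.0
```

arm_command --pt "0 0 0 0.022" --pt "0 0 0 0.044" --pt "0 0 0 0.066" --pt "0 0 0 0.088" --pt "0 0 0 0.11" --pt "0 0 0 0.132" --pt "0 0 0 0.154" --pt "0 0 0 0.176" --pt "0 0 0 0.198" --pt "0 0 0 0.22"

```text
t: 36.75
position: [0.6977, -0.0975, 0.104]
tool_rot: [3.139, -0.001, 1.057]
contact_force: [4.7, 0.5, 2.8]
grip_width: 0.0138
gripper_force: 30.0
```

arm_command --pt "0 0 0 0.022" --pt "0 0 0 0.044" --pt "0 0 0 0.066" --pt "0 0 0 0.088" --pt "0 0 0 0.108" --pt "0 0 0 0.12" --pt "0 0 0 0.124" --pt "0 0 0 0.124" --pt "0 0 0 0.124"

```text
t: 37.65
position: [0.6979, -0.0979, 0.104]
tool_rot: [3.14, -0.003, 0.283]
contact_force: [6.4, -1.6, 2.0]
grip_width: 0.014
gripper_force: 30.0
```

arm_command --pt "0 0 0 0" --pt "0 0 0 0" --pt "0 0 0 0" --pt "0 0 -0.1 0" --pt "0 0 -0.22 0" --pt "0 0 -0.35 0" --pt "0 0 -0.35 0" --grip -0.2

```text
t: 38.35
position: [0.6993, -0.098, 0.2507]
tool_rot: [3.136, -0.009, 0.283]
contact_force: [0.7, -0.0, 0.1]
grip_width: 0.0366
gripper_force: 0.0
```

```bash
python3 - <<'E'
from h import *
go(.60,-.14,.25,.083)
E
```

```text
inc [-0.2677, 0.0314, -0.0007] 0.0319 yaw now 0.2834
```

arm_command --pt "-0.1 0.03 0 0.016" --pt "-0.2 0.03 0 0.032" --pt "-0.268 0.03 0 0.032" --pt "-0.268 0.03 0 0.032" --pt "-0.268 0.03 0 0.032" --pt "-0.268 0.03 0 0.032"

```text
t: 38.95
position: [0.5978, -0.1387, 0.243]
tool_rot: [-3.142, -0.0, 0.083]
contact_force: [0.0, -1.0, -0.2]
grip_width: 0.0359
gripper_force: 0.0
```

```bash
python3 - <<'E'
from dial import *
im,c=snap("wrist","w7");np.save("w7.npy",c,allow_pickle=True)
o=meas(im,c,(.698,-.0977));print(o["white"])
u=proj(c,[.698,-.0977,.095])[0];x,y=int(u[0]),int(u[1]);y0=max(0,y-65)
print(x-80,y0)
cv2.imwrite("pics/w7c.png",cv2.resize(im[y0:y0+120,x-80:x+80,::-1],(800,600),interpolation=cv2.INTER_CUBIC))
T,ct=snap("top","top7");S,cs=snap("scene","scene7")
for n,u,z in[("handle",(256,189),.05)]:print(n)
E
```

```text
[(array([216.8,  49.4]), 67)]
143 4
handle
```

View pics/w7c.png

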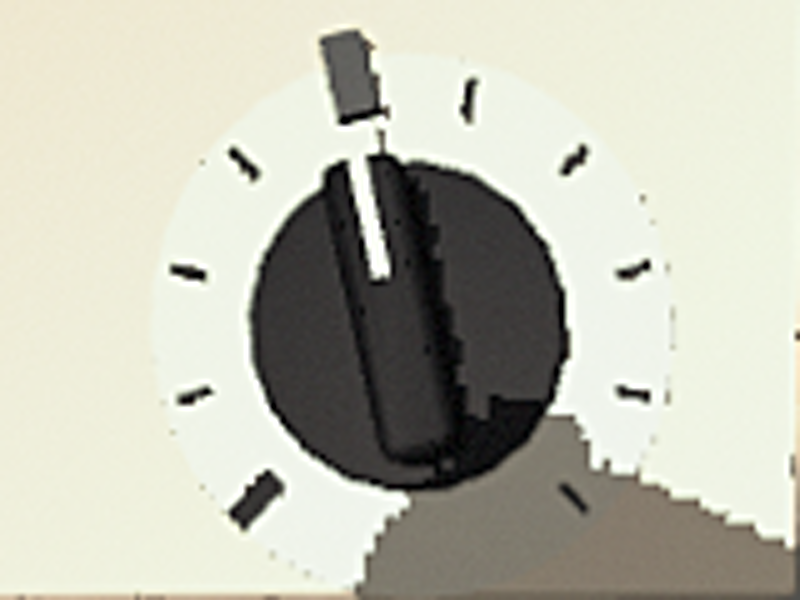

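View pics/scene7.png

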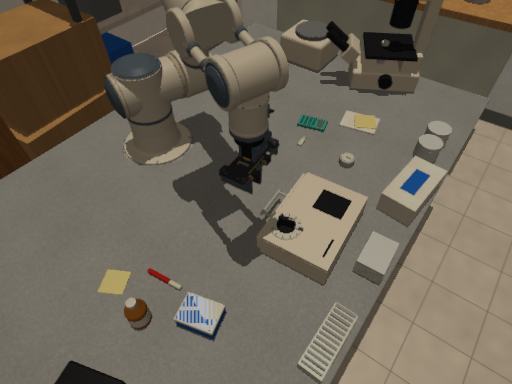

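The line on the bar, from crop (357,160) to (381,277), points at the clip at (346,36) to (360,110). The bench is clear of dishes and the tray is home. I check the two angles.

```bash
python3 - <<'E'
from h import *
c=np.load("w7.npy",allow_pickle=True).item();f=lambda p:(p[0]/5+143-.4,p[1]/5+4-.4)
M=np.array([onz(c,f(p),.085)[:2] for p in [(257,500),(195,395),(189,271),(245,163),(469,101),(574,160),(633,271),(634,394),(574,498)]])
A=np.c_[2*M,np.ones(9)];s=np.linalg.lstsq(A,(M**2).sum(1),rcond=None)[0];ax=s[:2];print(ax.round(4))
print("marks",np.degrees(np.arctan2(*(M-ax).T[::-1])).round(1))
ang=lambda a,b:np.degrees(np.arctan2(*(a-b)[::-1])).round(1)
W=[onz(c,f(p),.1265)[:2] for p in [(357,160),(381,277)]];print("line",ang(W[0],W[1]),ang(W[0],ax))
C=[onz(c,f(p),.0945)[:2] for p in [(361,108),(345,37)]];print("clip",[ (ang(q,ax),np.hypot(*(q-ax)).round(4)) for q in C],ang(C[1],C[0]))
E
```

```text
[ 0.698  -0.0981]
marks [ 139.8  109.5   79.2   49.5  -10.5  -39.9  -70.1 -100.  -130.1]
line 15.7 15.6
clip [(np.float64(15.9), np.float64(0.0395)), (np.float64(16.2), np.float64(0.052))] 16.9
```

Pointer 15.7° and clip 16.0° agree to within 0.5° (tolerance about 6.9°). Handing in.

```bash
python3 -c "
from rig import env
print(env.close_job())"
```

```text
the job is handed in; nothing more can be done
None
```

The job is handed in: the dial was turned to off, all three dishes lie flat and lid up in the tray, the tray is pushed home, and the pointer is within 0.5° of the set clip; the hand-in returned no verdict.

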